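# Open the snap-held lure mould and put the casting in the curing tray

### The job

Pull the upper half of the lure mould straight up by its red handle until its spring catches let go, and set it down, handle up, on the green mat. Then take the orange lure body out of the lower half and lay it flat in the empty, cork-padded pocket of the white curing tray; do not drop either part, and leave the other lures and the things on the bench where they are.

Things in the scene. Friction and masses are not known exactly. Their poses are not given: they have to be found in the camera images.
- mould_base: Lower mould half, bolted to the bench: dark base plate 232 x 104 x 8 mm with an aluminium block 150 x 80 mm on it. Origin: centre of the plate's underside, on the bench; x along the mould's length, z up. The parting face is 40 mm up. Two upright guide dowels, 10 mm thick, at x = -64 and +64 mm, reach 20 mm above that face; blue catch posts at x = -106 and +106 mm reach 60 mm up.
- cavity (a point): Middle of the cavity floor of the lower half, 29 mm above the bench. The cavity is 112 mm (along the mould) x 40 mm and 11 mm deep. At mid-length a notch 48 mm wide is cut through both long sides, down to 16 mm above the bench and in to 20 mm from the centre line, so that fingers can take the lure by its long sides.
- catch (a point): Brass roller of one spring catch (the other is at the other end), 51 mm above the bench. The rollers sit over steel beads on the ends of the upper half and hold it down. Together they let go at an upward pull of about 12 to 17 N plus the half's weight, within the first 10 mm of lift; after 24 mm of lift the dowels are clear as well.
- mould_top: Upper mould half, loose, grey, 0.34 to 0.5 kg: plate 150 x 70 x 24 mm (158 mm over the end beads), hollow underneath over the lure. Origin: centre of its underside, which at the start lies on the parting face, 40 mm above the bench; x along its length and its handle, z up.
- handle (a point): Middle of the red bar handle on the upper half, 59 mm above that half's underside. The bar is 96 mm long (the half's x), 22 mm wide, 20 mm high, on two posts 12 mm wide, 36 mm either side of its middle, with 25 mm of air under the bar: fingers can close on its long sides from above.
- lure: Orange flat lure body with a black tail, 0.04 to 0.085 kg, lying flat: 95 mm long (x; head to -x, tail to +x), 36 mm wide (y), 22 mm thick. Long sides flat and upright within 14 mm either side of the origin. Origin: centre of its underside, at mid-length. Starts hidden in the closed mould on the cavity floor, lengthwise.
- tray: White curing tray, fixed, 134 mm (x) x 250 mm (y), walls 13 mm high and 5 mm thick, floor 5 mm above the bench; three pockets in a row along y at a pitch of 82 mm, each 124 mm (x) x 76 to 78 mm (y) inside. Origin: centre of its underside.
- pad: Cork pad, fixed, 112 x 66 x 2 mm, at the middle of the tray's empty pocket (which of the three changes). Origin: centre of its underside, on the pocket floor 5 mm above the bench; its top is 7 mm above the bench; x along the pocket's length.
- mat: Green mat, fixed to the bench, 220 mm (x) x 170 mm (y) x 3 mm. Origin: centre of its underside.
- lure_green: Finished green lure, same shape and size as the orange one, loose, lying in another pocket of the tray. To be left alone.
- lure_blue: Finished blue lure, same shape and size, loose, lying in another pocket of the tray. To be left alone.
- cup: White open cup, 76 mm wide, 95 mm high, on the bench beyond the task's things; origin at the centre of its underside. To be left alone.
- paint_pot: Paint jar with a yellow label and black cap, 52 mm wide, 75 mm high, on the bench; origin at the centre of its underside. To be left alone.
- pliers: Red-handled pliers, 145 mm long, 16 mm high, lying on the bench; origin near the middle. To be left alone.
- tape_roll: Brown tape roll, 90 mm wide, 22 mm high, flat on the bench beyond the task's things; origin at the centre of its underside. To be left alone.
- screwdriver: Red-handled screwdriver, 170 mm long, lying on the bench beyond the task's things; origin near the middle of its length. To be left alone.
There are look-alikes about, which are no part of the job. Leave any pink look-alike of the mould_top alone.

How it is judged:
By the outcome, as a careful person would: the job done as asked, in the order asked, and still so for the second after the job is handed in, with the robot touching nothing.
It also fails if it takes over 64 s, if anything falls off the work surface, if the arm or the gripper's body presses on something with over 40 N, if the wrist force passes 120 N, or if a joint passes its speed limit or range.

### The arm

A 6-joint arm with a two-finger parallel gripper is mounted at the origin on the work surface. World frame = base frame: x ahead of the robot, y to its left, z up, the work surface at z = 0. Lengths are in mm, angles in rad, forces in N, time in s.
With the tool pointing down it reaches from about 325 to 900 mm from the base axis. Payload 6.1 kg.
Tool frame: the origin (TCP) lies at the very end of the fingers, on their centre line; the grasp point (between the pads) lies 19 mm behind it (ctrl.grasp_offset is the x of the grasp point in the tool frame, in mm); x points along the fingers, y is the direction in which the jaws open and shut, and the axes are right-handed (so a half turn about x gives the same grasp; the last joint's range is limited). The gripper opens to 87 mm and grips with 3 to 60 N. Pads are 19 mm wide; open, the fingers measure 117 mm over their backs; the gripper's body (75 mm by 190 mm) begins 51 mm behind the grasp point.
Start: joints at [-1.28, 0.22, 1.526, -0, 1.395, -0.126], TCP at [253.015, -571.488, 222.538] pointing down, gripper open.
Joint ranges: [-2.98, 2.98], [-0.91, 2.08], [0.09, 2.57], [-1.24, 4.39], [0.2, 2.65], [-2.68, 2.68]. Speed limits (rad/s): [2.57, 2.57, 3.01, 3.14, 3.14, 3.14].

### API

Orientations are given as a rotation vector (axis times angle).
In Python, from workcell import ctrl, optics, job_done, spotter gives the robot as it stands. The module is installed in compiled form; this text tells all that it offers.
- The arm moves only by the shell command python3 -m jog 'ROWS' [FORCE]. ROWS is JSON, one flat list of numbers, 7 for each row, row after row: the turn, a rotation vector about the world's x, y, z in degrees, then the shift along the world's x, y, z in m, then the finger opening in m, from 0 to 0.087. In form: [rx, ry, rz, tx, ty, tz, hand, rx, ry, rz, tx, ty, tz, hand, ...]. A call has 1 to 12 rows; each row shifts and turns the commanded pose from where the row before left it; what a row does not reach is not made up. A row lasts 1/10 s, in which the tool goes at most 50 mm and 8.59 degrees, less where a joint would pass 70% of its speed; a pose out of reach is approached as far as the arm can. A call with a gripper value outside its range is refused whole. The fingers move at their own pace and stop on an object; FORCE is the grip in N (left out, the last holds). Time passes only in rows, so rows that do not move let the fingers close. It gives the time, the measured TCP pose, the force and the opening at its end, in the units of the state.
- ctrl.get_state(): the state, without advancing time (a new reading comes with each control period).
- optics.camera(name): name is "scene" or "top"; returns a dict with "pixels" (384x512x3 uint8, red, green, blue), "fovy" (degrees; the focal length in pixels is half the picture's height over the tangent of half this angle, whatever the lens; pixels are square), "cx", "cy" (the principal point, pixels), "R" (3x3) and "t" (3): a world point X has camera coordinates R X + t. Camera axes: x right, y down, z forward; pixel columns grow to the right and rows downward; lengths in mm; the calibration is good to about 2 mm. A picture is of the moment at which its call begins. There is no depth.
- job_done(): hands the job in, once; it reports no verdict.
Trained networks look in the newest picture that a camera, given by its name, has taken for a name from the list of things; names that differ only in an ending like _2 or _b are one class to them, and where a whole thing is asked for, a point or a joint stands for the part that bears it (a point fixed in the world has none). Each returns a list of dicts, best first, with "score" (0 to 1); they miss things now and then, are a little off and sometimes report something else, mostly with a low value. They report only what shows in the picture. A call takes as long as a camera call. They do not tell look-alikes from the thing itself.
- spotter.regions_of(camera, target): "pixels" (384x512 bool, what is visible of it) and "xy" ([column, row] in pixels, amid what is visible of it).
The state is a dict: "t": time; "joint_pos": joint angles; "qvel": joint speeds; "joint_efforts": joint torques, N m; "position": TCP position; "eef_rot": TCP orientation; "ft_force": force on the tool from outside, world axes, zero at the start; "torque": the same for the moment, N m; "gripper_width": opening from 0.0 (shut) to 1.0 (fully open).
Only numpy, scipy, OpenCV 4.12 (cv2) and the standard library are available. Lean on these libraries where they do the work, as an engineer would, in place of code of your own. Each camera call takes 0.05 s, during which the arm holds its last target. There are 200 camera calls.

## Working session

There is one attempt and no reset: what is moved stays moved. The work goes in short steps, Python scripts to look and compute and a shell command to move; the robot and the scene stay as the last step left them, time stands still between calls to the robot, and variables do not carry over. Pictures are saved under pics/ and viewed, about 8 in all and at most 12, crops included, and the job is handed in when it is done.

```bash
mkdir -p pics; cat > h.py <<'E'
import numpy as np, cv2
from workcell import ctrl, optics, job_done, spotter
def cam(n):
    c=optics.camera(n); c['R']=np.array(c['R']); c['t']=np.array(c['t']); return c
def f(c): return c['pixels'].shape[0]/2/np.tan(np.radians(c['fovy'])/2)
def ray(c,uv,z):
    d=c['R'].T@np.array([(uv[0]-c['cx'])/f(c),(uv[1]-c['cy'])/f(c),1]); o=-c['R'].T@c['t']
    return o+d*(z-o[2])/d[2]
def proj(c,X):
    p=c['R']@np.array(X,float)+c['t']; return [p[0]/p[2]*f(c)+c['cx'],p[1]/p[2]*f(c)+c['cy']]
def save(c,fn,crop=None,s=1):
    im=c['pixels'][:,:,::-1]
    if crop: im=im[crop[1]:crop[3],crop[0]:crop[2]]
    cv2.imwrite('pics/'+fn,cv2.resize(im,None,fx=s,fy=s,interpolation=cv2.INTER_CUBIC))
E
python3 - <<'E'
from h import *
cs={n:cam(n) for n in('scene','top')}
im=cs['top']['pixels']
save(cs['top'],'t0.png',None,1.5); save(cs['scene'],'s0.png',None,1.5)
for n,c in cs.items():
    print(n,c['fovy'],c['cx'],c['cy'],(-c['R'].T@c['t']).round(),c['R'].round(2).tolist())
    for tgt,z in [('mould_top',64),('handle',109),('mould_base',8),('tray',13),('pad',7),('mat',3),('catch',51),('lure_green',20)]:
        for r in spotter.regions_of(n,tgt)[:4]:
            ra=cv2.minAreaRect(np.argwhere(r['pixels'])[:,::-1].astype(np.float32))
            print(tgt,round(r['score'],2),np.round(r['xy']),ray(c,r['xy'],z).round(),np.round(ra[1]),round(ra[2]),r['pixels'].sum())
print(ctrl.get_state())
E
```

```text
scene 57.9816887269493 253.25974129951592 186.13382432652324 [884. 334. 945.] [[-0.79, 0.62, -0.01], [0.52, 0.66, -0.54], [-0.33, -0.44, -0.84]]
mould_top 0.98 [203. 115.] [ 497. -463.   64.] [22. 41.] 36 800
mould_top 0.87 [228. 148.] [ 514. -292.   64.] [24. 47.] 67 1047
mould_top 0.85 [223.  82.] [ 343. -558.   64.] [41. 21.] 14 765
handle 0.96 [202. 122.] [ 536. -400.  109.] [21. 40.] 35 757
handle 0.95 [226.  85.] [ 373. -496.  109.] [40. 22.] 16 743
handle 0.67 [229. 146.] [ 527. -260.  109.] [24. 49.] 72 1054
handle 0.48 [232. 162.] [ 555. -207.  109.] [26. 70.] 70 1031
mould_base 0.71 [231. 160.] [ 515. -279.    8.] [26. 69.] 70 986
tray 0.58 [347. 311.] [569. 306.  13.] [104.  53.] 56 3153
pad 0.67 [323. 270.] [539. 187.   7.] [26. 40.] 60 951
pad 0.35 [290. 358.] [758. 298.   7.] [13. 67.] 45 527
mat 0.71 [280. 217.] [526. -14.   3.] [52. 74.] 66 3567
mat 0.28 [227. 151.] [ 498. -325.    3.] [25. 48.] 68 1071
catch 0.81 [231. 162.] [ 534. -247.   51.] [26. 69.] 70 1040
catch 0.3 [366. 322.] [566. 354.  51.] [16. 37.] 56 503
lure_green 0.69 [344. 294.] [547. 270.  20.] [16. 
[... 1157 characters left out ...]
3.] [ 503. -260.   20.] [32. 70.] 12 1111
{'t': 0.9, 'joint_pos': array([-1.28008885e+00,  2.20372749e-01,  1.52652000e+00,  2.45391096e-05,
        1.39475338e+00, -1.26084047e-01]), 'qvel': array([ 0.00093433, -0.00042726, -0.00031125, -0.00050681,  0.00024175,
        0.00035429]), 'joint_efforts': array([-8.21919384e-04, -4.94557214e+01, -3.87715209e+01,  6.97222911e-02,
        4.66414634e-02, -1.30017767e-05]), 'position': array([ 253.02198891, -571.45865133,  222.54393752]), 'eef_rot': array([ 1.99170744,  0.42122576, -1.99166738]), 'ft_force': array([ 0.12414797, -0.75968215,  1.67134101]), 'torque': array([ 0.03891388, -0.00023964, -0.02883882]), 'gripper_width': 0.9972278147794628}
```

View pics/t0.png

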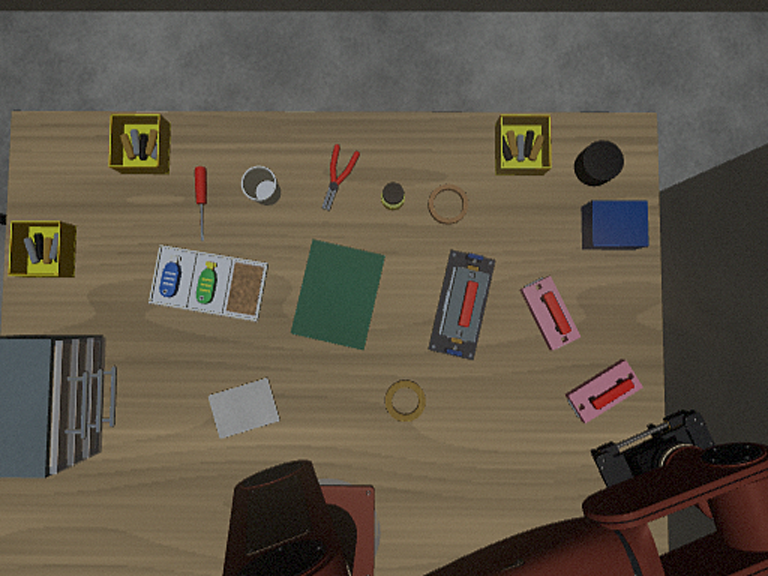

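View pics/s0.png

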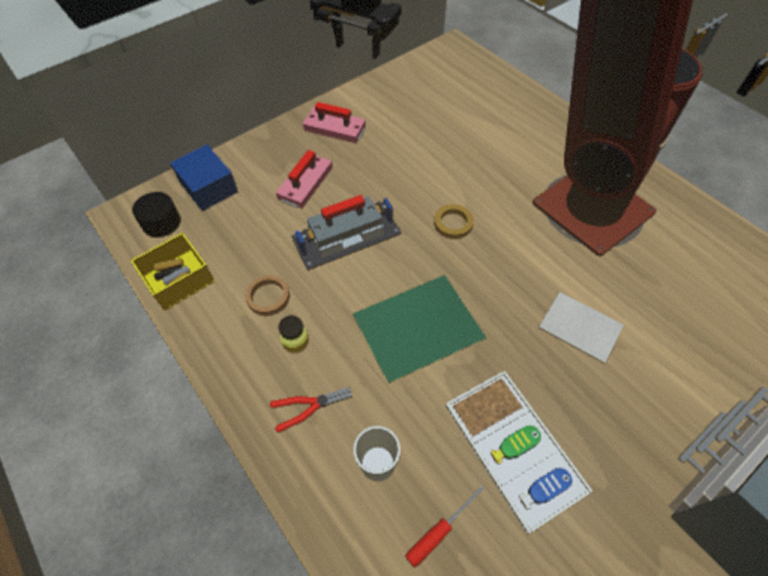

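The top view (1.5x pixels) shows the grey mould with its red handle at (466,303). Two pink look-alikes sit at (550,312) and (603,391), so the grey one on the dark base with blue posts is the target. The mat is at (338,294) and the empty cork pocket at (246,288). Next I'll measure by colour in both cameras and take one close crop.

```bash
cat >> h.py <<'E'
def blob(c,lo,hi,near,rad,sgn=None):
    h=cv2.cvtColor(c['pixels'],cv2.COLOR_RGB2HSV); m=cv2.inRange(h,lo,hi)
    if lo[0]==0: m|=cv2.inRange(h,(172,lo[1],lo[2]),(180,255,255))
    r=np.zeros_like(m); cv2.circle(r,tuple(int(round(v)) for v in near),rad,255,-1); m&=r
    n,l,s,ce=cv2.connectedComponentsWithStats(m); i=1+np.argmax(s[1:,4]); return l==i
def rect(c,m,z):
    p=np.argwhere(m)[:,::-1]; q=np.array([ray(c,x,z)[:2] for x in p],np.float32)
    (x,y),(w,h),a=cv2.minAreaRect(q)
    if w<h: w,h,a=h,w,a+90
    return dict(c=(round(x,1),round(y,1)),mean=q.mean(0).round(1),size=(round(w,1),round(h,1)),yaw=round((a+90)%180-90,1))
E
python3 - <<'E'
from h import *
for n,nh,npad,nm in [('top',(311,202),(165,192),(226,196)),('scene',(229,139),(323,270),(280,217))]:
    c=cam(n)
    print(n,'handle',rect(c,blob(c,(0,150,60),(8,255,255),nh,22),109 if n=='top' else 104))
    print('pad',rect(c,blob(c,(5,60,40),(20,255,255),npad,24),7))
    print('mat',rect(c,blob(c,(50,60,20),(85,255,255),nm,70),3))
    # catch posts blue
    h=cv2.cvtColor(c['pixels'],cv2.COLOR_RGB2HSV); m=cv2.inRange(h,(105,90,30),(130,255,255)); k,l,s,ce=cv2.connectedComponentsWithStats(m)
    for i in range(1,k):
        if s[i,4]>3 and np.hypot(*(ce[i]-nh))<50: print('post',ce[i].round(1),s[i,4],ray(c,ce[i],50).round(1))
    if n=='top': save(c,'t1.png',(260,150,440,290),4)
E
```

```text
top handle {'c': (504.9, -297.6), 'mean': array([ 504.7, -297.5], dtype=float32), 'size': (93.7, 21.2), 'yaw': -12.7}
pad {'c': (537.4, 192.6), 'mean': array([537.1, 192.7], dtype=float32), 'size': (110.3, 65.7), 'yaw': -9.5}
mat {'c': (526.6, -17.9), 'mean': array([525.6, -18. ], dtype=float32), 'size': (218.8, 169.7), 'yaw': -12.4}
post [316.3 170.7] 25 [ 609.2 -321.    50. ]
post [302.7 234.6] 30 [ 400.5 -275.9   50. ]
scene handle {'c': (505.4, -295.7), 'mean': array([ 506.1, -296.7], dtype=float32), 'size': (94.2, 30.9), 'yaw': -12.7}
pad {'c': (537.8, 191.7), 'mean': array([538.7, 192. ], dtype=float32), 'size': (109.8, 63.7), 'yaw': -10.0}
mat {'c': (526.8, -18.0), 'mean': array([530.2, -15.2], dtype=float32), 'size': (217.6, 167.6), 'yaw': -12.5}
post [258.2 135.9] 17 [ 398.2 -278.4   50. ]
post [199.4 157.8] 28 [ 606.  -325.1   50. ]
```

View pics/t1.png

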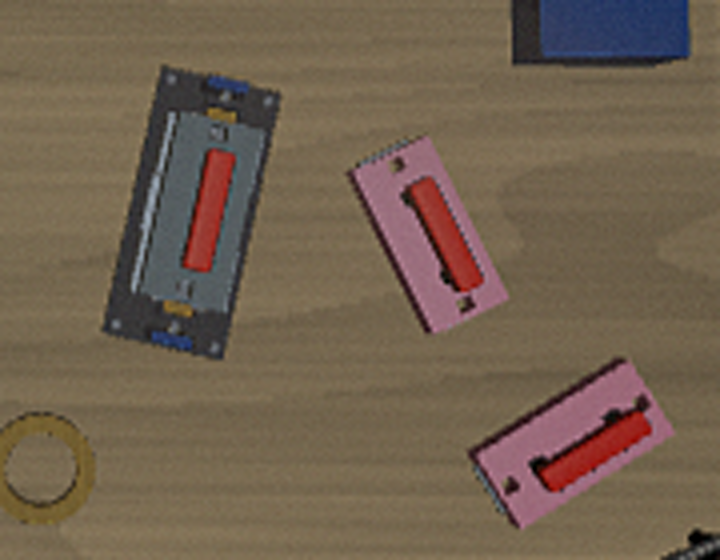

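The crop confirms it: the grey half on the bolted base is at crop (200,215), and the pink ones at (430,235) and (570,440) are look-alikes. Handle is at (505,-297.5), yaw -12.6°.

```bash
cat >> h.py <<'E'
from scipy.spatial.transform import Rotation as Ro
def st():
    s=ctrl.get_state(); R=Ro.from_rotvec(s['eef_rot']).as_matrix()
    print('t',round(s['t'],2),'pos',s['position'].round(1),'x',R[:,0].round(3),'yaw_y',np.degrees(np.arctan2(R[1,1],R[0,1])).round(1),'j',s['joint_pos'].round(2),'F',s['ft_force'].round(1),'w',round(s['gripper_width']*87,1)); return s,R
E
python3 -c "
from h import *
s,R=st()"
```

```text
t 1.0 pos [ 253.  -571.5  222.5] x [ 0. -0. -1.] yaw_y -66.1 j [-1.28  0.22  1.53 -0.    1.39 -0.13] F [ 1.   0.2 -0.5] w 86.7
```

```bash
python3 -m jog '[0,0,-3.65,0.0252,0.0274,-0.003,0.087,0,0,-3.65,0.0252,0.0274,-0.003,0.087,0,0,-3.65,0.0252,0.0274,-0.003,0.087,0,0,-3.65,0.0252,0.0274,-0.003,0.087,0,0,-3.65,0.0252,0.0274,-0.003,0.087,0,0,-3.65,0.0252,0.0274,-0.003,0.087,0,0,-3.65,0.0252,0.0274,-0.003,0.087,0,0,-3.65,0.0252,0.0274,-0.003,0.087,0,0,-3.65,0.0252,0.0274,-0.003,0.087,0,0,-3.65,0.0252,0.0274,-0.003,0.087,0,0,0,0,0,0,0.087,0,0,0,0,0,0,0.087]'; python3 - <<'E'
from h import *
s,R=st(); c=cam('scene'); save(c,'s1.png',(160,70,320,190),4)
E
```

```text
t: 2.2
position: [505.3, -296.9, 192.4]
eef_rot: [-2.106, 0.23, 2.107]
ft_force: [0.3, -0.6, 0.8]
gripper_width: 0.997
t 2.2 pos [ 505.3 -296.9  192.4] x [-0. -0. -1.] yaw_y -102.5 j [-0.67  0.15  1.66 -0.    1.33  1.12] F [ 0.3 -0.6  0.8] w 86.8
```

View pics/s1.png

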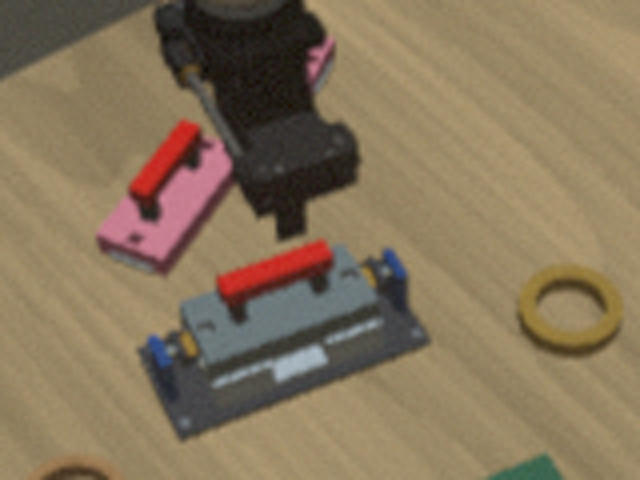

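The scene crop shows the gripper squarely over the red handle, jaws across it. Descending, then closing lightly first.

```bash
python3 -m jog '[0,0,0,0,0,-0.028,0.087,0,0,0,0,0,-0.028,0.087,0,0,0,0,0,-0.028,0.087,0,0,0,0,0,-0.028,0.087,0,0,0,0,0,0,0.087,0,0,0,0,0,0,0.0,0,0,0,0,0,0,0.0,0,0,0,0,0,0,0.0,0,0,0,0,0,0,0.0,0,0,0,0,0,0,0.0]' 10; python3 -c "
from h import *
s,R=st()"
```

```text
t: 3.25
position: [505.5, -297.8, 81.5]
eef_rot: [-2.107, 0.233, 2.104]
ft_force: [0.1, 0.2, -0.1]
gripper_width: 0.631
t 3.25 pos [ 505.5 -297.8   81.5] x [ 0.001 -0.001 -1.   ] yaw_y -102.6 j [-0.67  0.27  1.75  0.    1.12  1.12] F [ 0.1  0.2 -0.1] w 54.9
```

```bash
python3 -m jog '[0,0,0,0,0,0,0.0,0,0,0,0,0,0,0.0,0,0,0,0,0,0,0.0,0,0,0,0,0,0,0.0,0,0,0,0,0,0,0.0,0,0,0,0,0,0,0.0,0,0,0,0,0,0,0.0,0,0,0,0,0,0,0.0]'; python3 -c "
from h import *
s,R=st()"
```

```text
t: 4.05
position: [505.0, -297.5, 80.4]
eef_rot: [-2.105, 0.233, 2.105]
ft_force: [0.0, -0.7, -0.4]
gripper_width: 0.251
t 4.05 pos [ 505.  -297.5   80.4] x [-0.  0. -1.] yaw_y -102.6 j [-0.67  0.27  1.75 -0.    1.12  1.12] F [ 0.  -0.7 -0.4] w 21.9
```

```bash
python3 -m jog '[0,0,0,0,0,0,0.0,0,0,0,0,0,0,0.0,0,0,0,0,0,0,0.0,0,0,0,0,0,0.003,0.0,0,0,0,0,0,0.003,0.0,0,0,0,0,0,0.003,0.0]' 55;  python3 -c "
from h import *
s,R=st()"
```

```text
t: 4.65
position: [504.3, -297.1, 88.6]
eef_rot: [-2.103, 0.232, 2.106]
ft_force: [-0.2, -2.2, -5.2]
gripper_width: 0.241
t 4.65 pos [ 504.3 -297.1   88.6] x [-0.002  0.001 -1.   ] yaw_y -102.6 j [-0.67  0.26  1.74 -0.    1.14  1.12] F [-0.2 -2.2 -5.2] w 21.0
```

```bash
python3 -m jog '[0,0,0,0,0,0.006,0.0,0,0,0,0,0,0.01,0.0,0,0,0,0,0,0.02,0.0,0,0,0,0,0,0.02,0.0,0,0,0,0,0,0.015,0.0,0,0,0,0,0,0,0.0,0,0,0,0,0,0,0.0]';  python3 - <<'E'
from h import *
s,R=st(); c=cam('scene'); save(c,'s2.png',(160,70,320,190),4)
print(rect(c,blob(c,(5,150,120),(16,255,255),(231,160),25),51))
c=cam('top'); print(rect(c,blob(c,(5,150,120),(16,255,255),(300,202),25),51))
E
```

```text
t: 5.35
position: [505.2, -297.5, 161.0]
eef_rot: [-2.106, 0.233, 2.104]
ft_force: [-0.3, 1.0, -4.3]
gripper_width: 0.246
t 5.35 pos [ 505.2 -297.5  161. ] x [ 0.001 -0.    -1.   ] yaw_y -102.6 j [-0.67  0.18  1.69  0.    1.27  1.12] F [-0.3  1.  -4.3] w 21.4
{'c': (500.4, -294.2), 'mean': array([ 501.8, -294.3], dtype=float32), 'size': (74.5, 37.1), 'yaw': -15.1}Traceback (most recent call last):
  File "<stdin>", line 4, in <module>
  File "h.py", line 19, in blob
    n,l,s,ce=cv2.connectedComponentsWithStats(m); i=1+np.argmax(s[1:,4]); return l==i
                                                      ~~~~~~~~~^^^^^^^^^
    return _wrapfunc(a, 'argmax', axis=axis, out=out, **kwds)
    return bound(*args, **kwds)
ValueError: attempt to get argmax of an empty sequence
```

View pics/s2.png

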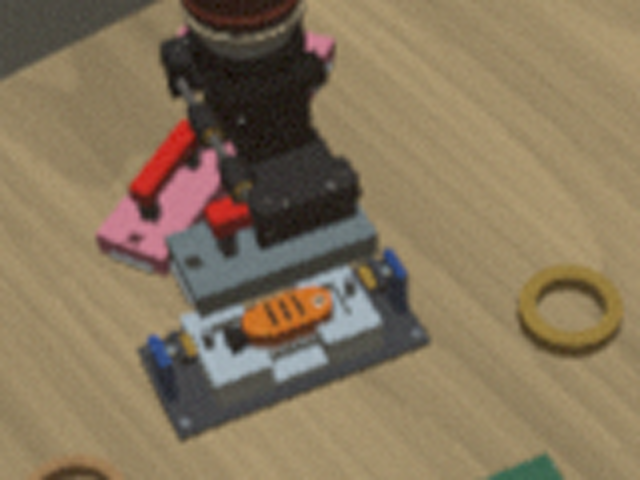

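The upper half has come off level and is held. The orange lure stays in the lower half at crop (287,313), head toward the robot. Carrying to the mat.

```bash
python3 -m jog '[0,0,0,0.001,0.012,0,0,0,0,0,0.002,0.024,0,0,0,0,0,0.002,0.03,0,0,0,0,0,0.003,0.034,0,0,0,0,0,0.003,0.034,-0.005,0,0,0,0,0.003,0.034,-0.01,0,0,0,0,0.003,0.034,-0.02,0,0,0,0,0.002,0.032,-0.02,0,0,0,0,0.002,0.028,-0.02,0,0,0,0,0.001,0.018,-0.02,0,0,0,0,0,0,-0.01,0,0,0,0,0,0,0,0]';  python3 -c "
from h import *
s,R=st()"
```

```text
t: 6.65
position: [524.8, -16.5, 53.2]
eef_rot: [-2.101, 0.231, 2.111]
ft_force: [-0.5, 0.2, -4.6]
gripper_width: 0.245
t 6.65 pos [524.8 -16.5  53.2] x [-0.005  0.001 -1.   ] yaw_y -102.5 j [-0.18  0.18  1.92 -0.    1.05  1.61] F [-0.5  0.2 -4.6] w 21.3
```

```bash
python3 -m jog '[0,0,0,0,0,-0.002,0,0,0,0,0,0,-0.003,0,0,0,0,0,0,-0.003,0,0,0,0,0,0,-0.002,0,0,0,0,0,0,0,0]';  python3 -c "
from h import *
s,R=st()"
```

```text
t: 7.15
position: [526.9, -17.8, 45.4]
eef_rot: [-2.104, 0.233, 2.105]
ft_force: [-0.7, -0.2, -4.9]
gripper_width: 0.244
t 7.15 pos [526.9 -17.8  45.4] x [-0.  0. -1.] yaw_y -102.7 j [-0.18  0.19  1.92  0.    1.03  1.61] F [-0.7 -0.2 -4.9] w 21.3
```

```bash
python3 -m jog '[0,0,0,0,0,-0.001,0,0,0,0,0,0,-0.001,0,0,0,0,0,0,-0.0005,0,0,0,0,0,0,0,0]' 55;  python3 -c "
from h import *
s,R=st()"
```

```text
t: 7.55
position: [527.1, -17.6, 43.4]
eef_rot: [-2.105, 0.233, 2.105]
ft_force: [-2.5, 0.1, 1.5]
gripper_width: 0.246
t 7.55 pos [527.1 -17.6  43.4] x [ 0. -0. -1.] yaw_y -102.6 j [-0.18  0.2   1.92 -0.    1.03  1.61] F [-2.5  0.1  1.5] w 21.4
```

```bash
python3 -m jog '[0,0,0,0,0,0,0.04,0,0,0,0,0,0,0.06,0,0,0,0,0,0,0.06,0,0,0,0,0,0,0.06,0,0,0,0,0,0,0.06,0,0,0,0,0,0.01,0.07,0,0,0,0,0,0.025,0.07,0,0,0,0,0,0.04,0.07,0,0,0,0,0,0.04,0.07,0,0,0,0,0,0.02,0.07]' 10; python3 - <<'E'
from h import *
s,R=st()
for n,g in [('top',(298,206)),('scene',(231,150))]:
    c=cam(n); m=blob(c,(5,130,60),(18,255,255),g,24); r=rect(c,m,48); print(n,m.sum(),r)
    if n=='top': save(c,'t2.png',(200,130,340,250),4)
    else: print('handle', rect(c,blob(c,(0,150,60),(8,255,255),proj(c,[527,-18,72]),25),67))
E
```

```text
t: 8.55
position: [529.0, -17.8, 183.1]
eef_rot: [-2.112, 0.233, 2.099]
ft_force: [1.7, -0.8, 0.7]
gripper_width: 0.801
t 8.55 pos [529.  -17.8 183.1] x [ 0.006 -0.001 -1.   ] yaw_y -102.6 j [-0.18  0.02  1.82  0.    1.29  1.61] F [ 1.7 -0.8  0.7] w 69.7
top 177 {'c': (500.8, -295.8), 'mean': array([ 500.7, -296.4], dtype=float32), 'size': (78.4, 36.0), 'yaw': -12.6}
scene 217 {'c': (500.7, -293.3), 'mean': array([ 502.3, -293.6], dtype=float32), 'size': (79.5, 46.5), 'yaw': -15.0}
handle {'c': (527.7, -16.9), 'mean': array([529.5, -17.5], dtype=float32), 'size': (94.2, 25.7), 'yaw': -12.9}
```

View pics/t2.png

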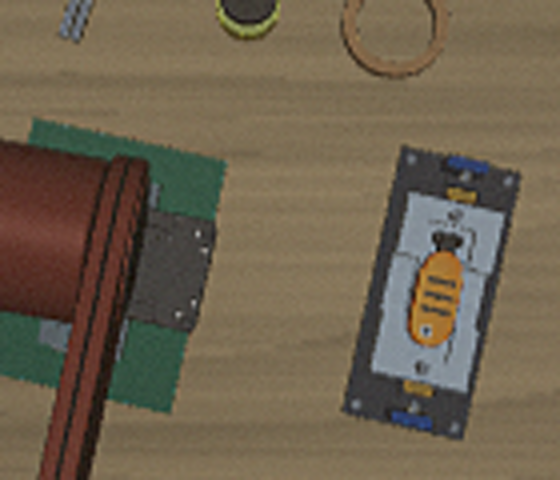

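Upper half stands on the mat (handle at (527.5,-17)). The lure shows at crop (433,300), tail up to (447,235): body centre about (501,-296), so with the tail its origin is near (509,-298). Because the pad's room below is only 7 mm, I'll grasp with fingertips about 2 mm above the lure's underside.

```bash
python3 -m jog '[0,0,0,-0.001,-0.015,0,0.06,0,0,0,-0.002,-0.03,0,0.06,0,0,0,-0.002,-0.035,0,0.06,0,0,0,-0.002,-0.035,0,0.06,0,0,0,-0.003,-0.035,0,0.06,0,0,0,-0.003,-0.035,0,0.06,0,0,0,-0.003,-0.035,-0.01,0.06,0,0,0,-0.002,-0.03,-0.02,0.06,0,0,0,-0.001,-0.02,-0.03,0.06,0,0,0,-0.001,-0.01,-0.03,0.06,0,0,0,0,0,0,0.06,0,0,0,0,0,0,0.06]' 10;  python3 -c "
from h import *
s,R=st()"
```

```text
t: 9.85
position: [505.2, -297.0, 86.1]
eef_rot: [-2.099, 0.231, 2.108]
ft_force: [0.3, 0.4, 0.2]
gripper_width: 0.689
t 9.85 pos [ 505.2 -297.    86.1] x [-0.004  0.003 -1.   ] yaw_y -102.7 j [-0.67  0.27  1.74  0.    1.14  1.13] F [0.3 0.4 0.2] w 60.0
```

```bash
python3 -m jog '[0,0,0,0.001,-0.0003,-0.015,0.06,0,0,0,0,0,-0.015,0.06,0,0,0,0,0,-0.015,0.06,0,0,0,0,0,-0.007,0.06,0,0,0,0,0,0,0.06,0,0,0,0,0,0,0.06,0,0,0,0,0,0,0.06]' 5;  python3 -c "
from h import *
s,R=st()"
```

```text
t: 10.55
position: [508.6, -298.1, 36.8]
eef_rot: [-2.107, 0.233, 2.104]
ft_force: [0.3, -0.3, -0.5]
gripper_width: 0.687
t 10.55 pos [ 508.6 -298.1   36.8] x [ 0.001 -0.001 -1.   ] yaw_y -102.6 j [-0.66  0.34  1.76  0.    1.04  1.13] F [ 0.3 -0.3 -0.5] w 59.8
```

```bash
python3 -m jog '[0,0,0,-0.001,0,-0.004,0.06,0,0,0,0,0,-0.002,0.06,0,0,0,0,0,0,0.0,0,0,0,0,0,0,0.0,0,0,0,0,0,0,0.0,0,0,0,0,0,0,0.0,0,0,0,0,0,0,0.0,0,0,0,0,0,0,0.0,0,0,0,0,0,0,0.0]' 6;  python3 -c "
from h import *
s,R=st()"
```

```text
t: 11.45
position: [507.1, -297.8, 30.2]
eef_rot: [-2.105, 0.233, 2.105]
ft_force: [-0.4, 0.1, 0.9]
gripper_width: 0.41
t 11.45 pos [ 507.1 -297.8   30.2] x [ 0. -0. -1.] yaw_y -102.6 j [-0.67  0.35  1.76  0.    1.03  1.13] F [-0.4  0.1  0.9] w 35.7
```

```bash
python3 -m jog '[0,0,0,0,0,0,0,0,0,0,0,0,0,0,0,0,0,0,0,0.005,0,0,0,0,0,0,0.015,0,0,0,0,0,0,0.03,0,0,0,0,0,0,0.03,0,0,0,0,0,0,0.02,0,0,0,0,0,0,0,0,0,0,0,0,0,0,0]' 25; python3 - <<'E'
from h import *
s,R=st()
c=cam('scene'); save(c,'s3.png',(160,70,320,190),4)
E
```

```text
t: 12.35
position: [507.2, -297.9, 130.7]
eef_rot: [-2.106, 0.233, 2.104]
ft_force: [-0.2, 0.5, -1.9]
gripper_width: 0.412
t 12.35 pos [ 507.2 -297.9  130.7] x [ 0.001 -0.001 -1.   ] yaw_y -102.6 j [-0.67  0.21  1.71 -0.    1.21  1.13] F [-0.2  0.5 -1.9] w 35.8
```

View pics/s3.png

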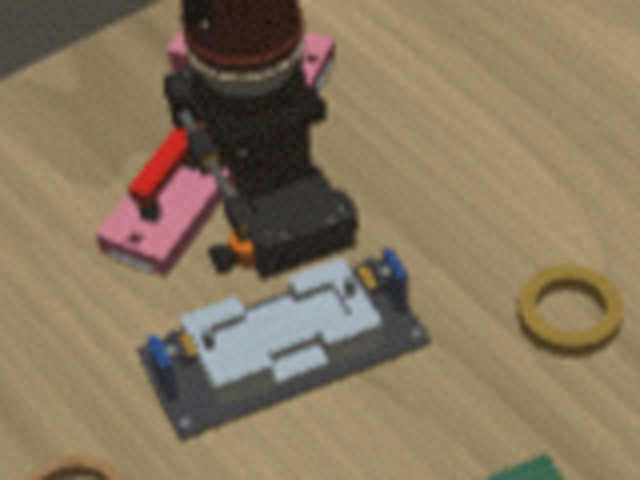

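The lure is held level (orange and black tail showing at crop (235,250)) and the cavity is empty. Carrying it over to the tray, high above the upper half.

```bash
python3 -m jog '[0,0,0.2,0.001,0.015,0.01,0,0,0,0.2,0.002,0.03,0.01,0,0,0,0.3,0.002,0.045,0,0,0,0,0.3,0.003,0.05,0,0,0,0,0.3,0.003,0.05,0,0,0,0,0.3,0.003,0.05,0,0,0,0,0.3,0.003,0.05,0,0,0,0,0.3,0.003,0.05,0,0,0,0,0.3,0.003,0.05,0,0,0,0,0.2,0.0025,0.045,0,0,0,0,0.2,0.002,0.035,0,0,0,0,0,0.001,0.0205,0,0]'; python3 -m jog '[0,0,0,0,0,-0.025,0,0,0,0,0,0,-0.035,0,0,0,0,0,0,-0.03,0,0,0,0,0,0,-0.01,0,0,0,0,0,0,0,0,0,0,0,0,0,0,0,0,0,0,0,0,0,0]'; python3 - <<'E'
from h import *
s,R=st()
c=cam('scene'); save(c,'s4.png',(260,200,420,320),4)
for X in ([538,192.5,7],[535.5,192.7,7]): print(proj(c,X))
E
```

```text
t: 13.6
position: [533.7, 195.8, 149.3]
eef_rot: [-2.132, 0.178, 2.137]
ft_force: [-0.3, 0.1, -0.6]
gripper_width: 0.412
t: 14.3
position: [537.0, 192.6, 52.1]
eef_rot: [-2.136, 0.18, 2.129]
ft_force: [-0.4, -0.4, 0.5]
gripper_width: 0.415
t 14.3 pos [537.  192.6  52.1] x [ 0.003  0.001 -1.   ] yaw_y -99.7 j [0.21 0.27 1.81 0.   1.06 1.95] F [-0.4 -0.4  0.5] w 36.1
[np.float64(324.6578619706238), np.float64(270.81821860163853)]
[np.float64(325.3567332074782), np.float64(270.3293441572558)]
```

View pics/s4.png

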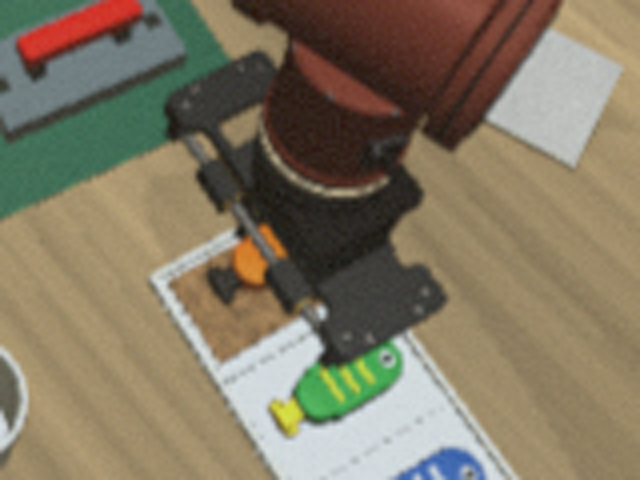

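The lure (orange at crop (258,255)) hangs over the cork pocket, clear of the walls and the green lure. Lowering.

```bash
python3 -m jog '[0,0,0,-0.001,0,-0.012,0,0,0,0,0,0,-0.012,0,0,0,0,0,0,-0.008,0,0,0,0,0,0,-0.004,0,0,0,0,0,0,-0.002,0,0,0,0,0,0,0,0,0,0,0,0,0,0,0]'; python3 -c "
from h import *
s,R=st()"
```

```text
t: 15.05
position: [534.8, 192.2, 12.3]
eef_rot: [-2.133, 0.181, 2.132]
ft_force: [-0.3, 0.3, 0.4]
gripper_width: 0.41
t 15.05 pos [534.8 192.2  12.3] x [ 0.  0. -1.] yaw_y -99.7 j [0.21 0.33 1.82 0.   0.99 1.95] F [-0.3  0.3  0.4] w 35.6
```

```bash
python3 -m jog '[0,0,0,0.0005,0,-0.002,0,0,0,0,0,0,-0.001,0,0,0,0,0,0,-0.0005,0,0,0,0,0,0,0,0,0,0,0,0,0,0,0]'; python3 -c "
from h import *
s,R=st()"
```

```text
t: 15.55
position: [535.0, 192.2, 8.6]
eef_rot: [-2.133, 0.181, 2.133]
ft_force: [-0.2, 0.3, -0.9]
gripper_width: 0.408
t 15.55 pos [535.  192.2   8.6] x [ 0.  0. -1.] yaw_y -99.7 j [0.21 0.34 1.82 0.   0.98 1.95] F [-0.2  0.3 -0.9] w 35.5
```

```bash
python3 -m jog '[0,0,0,0,0,-0.0007,0,0,0,0,0,0,0,0]'; python3 -m jog '[0,0,0,0,0,0,0.042,0,0,0,0,0,0,0.042,0,0,0,0,0,0,0.042,0,0,0,0,0,0,0.042]' 5; python3 -c "
from h import *
s,R=st()"
```

```text
t: 15.75
position: [535.2, 192.2, 8.2]
eef_rot: [-2.133, 0.181, 2.132]
ft_force: [-0.1, 0.7, 2.6]
gripper_width: 0.406
t: 16.15
position: [534.9, 192.2, 7.8]
eef_rot: [-2.133, 0.181, 2.133]
ft_force: [-0.1, 0.4, -0.5]
gripper_width: 0.475
t 16.15 pos [534.9 192.2   7.8] x [-0. -0. -1.] yaw_y -99.7 j [ 0.21  0.34  1.82 -0.    0.98  1.95] F [-0.1  0.4 -0.5] w 41.3
```

Contact felt and released. Lifting straight up and moving clear so both cameras can see.

```bash
python3 -m jog '[0,0,0,0,0,0.005,0.042,0,0,0,0,0,0.015,0.042,0,0,0,0,0,0.03,0.042,0,0,0,0,0,0.04,0.042,0,0,0,0,0,0.04,0.042,0,0,0,0,0,0.04,0.042,0,0,0,-0.03,-0.02,0.02,0.042,0,0,0,-0.04,-0.03,0,0.042,0,0,0,-0.04,-0.03,0,0.042,0,0,0,-0.03,-0.02,0,0.042,0,0,0,-0.01,0,0,0.042,0,0,0,0,0,0,0.042]'; python3 - <<'E'
from h import *
s,R=st()
c=cam('scene'); save(c,'s5.png',(180,120,440,340),3)
m=blob(c,(5,170,100),(16,255,255),proj(c,[530,192,20]),16); print(m.sum(),rect(c,m,26))
c=cam('top'); save(c,'t5.png',(90,140,290,280),4)
m=blob(c,(5,170,100),(16,255,255),proj(c,[530,192,20]),16); print(m.sum(),rect(c,m,26))
E
```

```text
t: 17.35
position: [384.8, 92.1, 199.2]
eef_rot: [-2.135, 0.182, 2.129]
ft_force: [-0.4, -0.2, 0.1]
gripper_width: 0.483
t 17.35 pos [384.8  92.1 199.2] x [ 0.003  0.    -1.   ] yaw_y -99.8 j [ 0.03 -0.35  2.11  0.    1.38  1.78] F [-0.4 -0.2  0.1] w 42.0
253 {'c': (528.1, 192.6), 'mean': array([529.9, 192.6], dtype=float32), 'size': (75.7, 35.6), 'yaw': -9.6}
82 {'c': (529.2, 199.9), 'mean': array([534.8, 200.3], dtype=float32), 'size': (73.7, 23.1), 'yaw': -10.1}
```

View pics/s5.png

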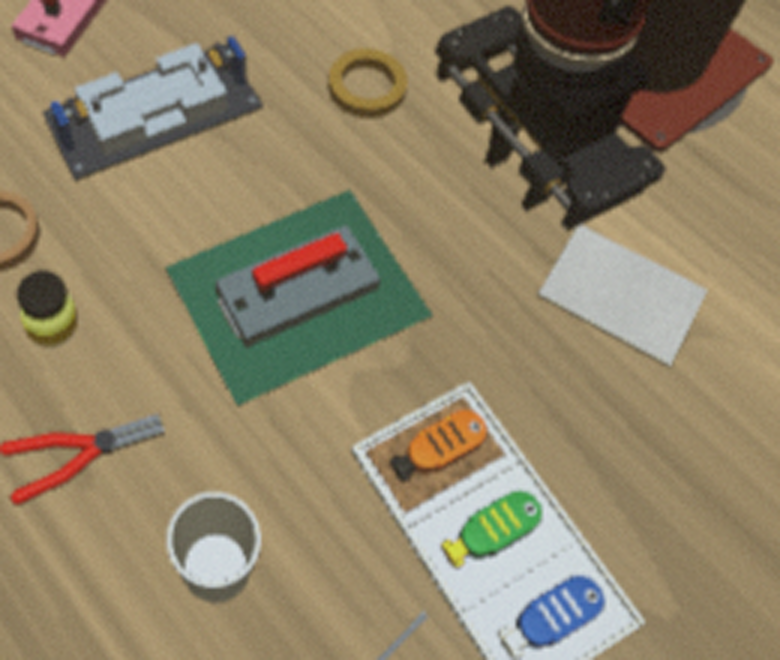

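View pics/t5.png

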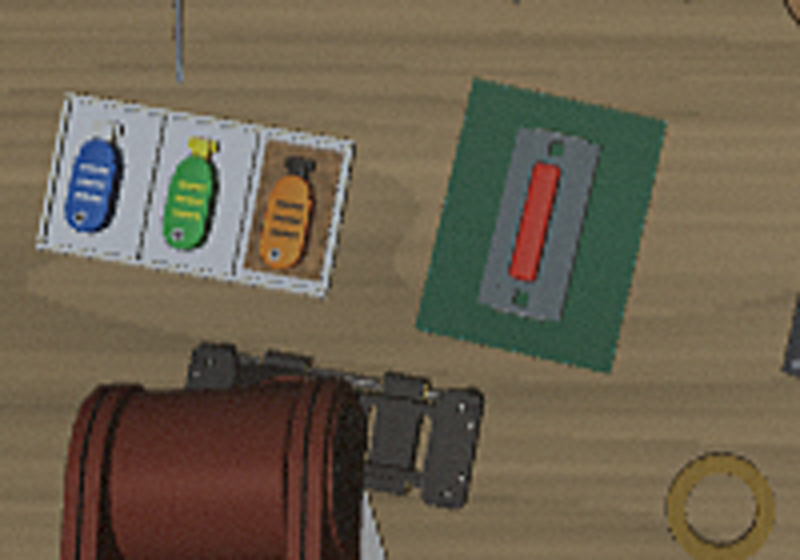

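The upper half sits handle up, centred on the mat (top crop (540,225)). The orange lure lies flat on the cork (crop (287,215)), and the other lures and bench items look undisturbed. Handing in.

```bash
python3 -c "
from h import *
print(job_done())"
```

```text
the job is handed in; nothing more can be done
None
```

The job is done and handed in at about 17.5 s. I pulled the grey upper half straight up off its catches and set it handle up on the green mat. I then took the orange lure from the lower half and laid it in the empty cork-padded pocket.

- **Final views:** both cameras show the upper half centred on the mat and the lure flat and lengthwise on the cork, body centre about (528, 193) mm, yaw -9.6°. The lower half is empty and the gripper is clear. The green and blue lures, the pliers, the cup and the other bench items in view look undisturbed; one pink look-alike and parts of the bench were outside the last crops.
- **Forces:** the readings I took after each move stayed under about 6 N at the wrist. I did not record the peak while the catches let go. It happened inside the first 9 mm of lift, between readings.
- **Disagreement:** the top camera's colour mask put the lure about 7 mm further to +y (y = 200, against 193 from the scene camera). It covered only part of the body (82 pixels), so I relied on the scene measurement and the pictures.

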